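# Set the glue gap of a bonding clamp with a taper gauge

## Robot

A 6-joint arm with a two-finger parallel gripper is mounted at the origin on the work surface. World frame = base frame: x ahead of the robot, y to its left, z up, the work surface at z = 0. Lengths are in mm, angles in rad, forces in N, time in s.
With the tool pointing down it reaches from about 275 to 1000 mm from the base axis. Payload 8.4 kg.
Tool frame: the origin (TCP) lies midway between the tips of the shut fingers; the grasp point (between the pads) lies 19 mm behind it; z points along the fingers, y is the line along which they close (so a half turn about z gives the same grasp; the last joint's range is limited). The gripper opens to 85 mm and grips with 20 to 120 N. Pads are 22 mm wide; open, the fingers measure 114 mm over their backs; the gripper's body (76 mm by 85 mm) begins 54 mm behind the grasp point. The pads swing forward as they close: fully open they stand 13 mm farther back than shut.
Start: joints at [1.212, 0.353, 1.633, -0, 1.155, -0.002], TCP at [218.297, 585.64, 231.281] pointing down, gripper open.
Joint ranges: [-2.63, 2.63], [-0.92, 2.1], [0.06, 2.66], [-1.3, 4.44], [0, 2.69], [-3.02, 3.02]. Speed limits (rad/s): [2.22, 2.22, 2.79, 3.14, 3.14, 3.14].

## Interface

Orientations are given as [roll, pitch, yaw] about the fixed x, y, z axes, in that order (R = Rz(yaw) Ry(pitch) Rx(roll)).
In Python, from rig import telemetry, optics, r gives the robot as it stands.
- The arm moves only by the tool play_rows, never from a script. Its arguments are lists of equal length, an entry for each row: "dp": the shift along the tool's x, y, z in units of 40 mm (1.0 is 40 mm), a list of three; "rot": the turn, a rotation vector about the tool's x, y, z in units of 6 degrees (1.0 is 6 degrees), a list of three. In form: {"dp": [[tx, ty, tz], ...], "rot": [[ax, ay, az], ...]}. A call has 1 to 5 rows; each row is the pose to reach, as a shift and turn from the pose commanded when the call began, along the tool's axes at that moment; what a row does not reach only later rows make up. A row lasts 1/12 s, in which the tool goes at most 41.7 mm and 7.16 degrees, less where a joint would pass 70% of its speed; a pose out of reach is approached as far as the arm can. A call with a gripper value outside its range is refused whole. "fingers" is the opening, from 0 (shut) to 1 (fully open), set as the call begins (left out, the last holds). The fingers move at their own pace and stop on an object; "grip_force" is the grip in N (left out, the last holds). Time passes only in rows, so rows that repeat a pose let the fingers close. It gives the time, the measured TCP pose, the force, the opening and the grip force at its end, in the units of the state.
- telemetry.sense(): the state, without advancing time (a new reading comes with each control period).
- optics.grab_frame(name): name is "scene" or "top" or "wrist"; returns a dict with "color" (400x640x3 uint8, red, green, blue), "mtx" (3x3 intrinsics, pixels), "R" (3x3) and "t" (3): a world point X has camera coordinates R X + t; the wrist camera has in their place "mount" (4x4, takes a point from camera to tool coordinates, whose origin is the TCP and whose axes are the flange's). Camera axes: x right, y down, z forward; pixel columns grow to the right and rows downward; lengths in mm; the calibration is good to about 2 mm. The wrist camera is an equidistant fisheye: a pixel r from the principal point sees the ray r / f radians off the axis. A picture is of the moment at which its call begins: read the wrist's pose just before it. There is no depth.
- r.sign_off(): hands the job in; it is judged then, once.
The state is a dict: "clock": time; "qpos": joint angles; "qvel": joint speeds; "joint_efforts": joint torques, N m; "eef_pos": TCP position; "tcp_rot": TCP orientation; "contact_force": force on the tool from outside, world axes, zero at the start; "wrist_torque": the same for the moment, N m; "opening": opening from 0.0 (shut) to 1.0 (fully open); "grasp_force": force on a finger pad.
Only numpy, scipy, OpenCV 4.12 (cv2) and the standard library are available. Lean on these libraries where they do the work, as an engineer would, in place of code of your own. Each camera call takes 0.05 s, during which the arm holds its last target. There are 200 camera calls.

## Task

Clear the two foam offcuts off the bed of the bonding clamp into the grey scrap tub. Then take the taper gauge by its orange handle and, with the blade flat on the bed, slide its thin end straight into the clamp's mouth under the red plate until it drags snugly: the sprung plate should have just begun to rise, by a millimetre or two, and never be forced up far. Finish holding the gauge there, still gripped and still, as the glue gap must stay set, and leave the car, the glue bottle and the jar where they stand.

Things in the scene. Friction and masses are not known exactly. Their poses are not given: they have to be found in the camera images.
- clamp: The bonding clamp, screwed to the bench: a flat bare-metal bed plate 90 mm wide (x), 18 mm thick, 210 mm long (y from -90 to +120 mm of this origin, which lies on the bench). Over its -y part hangs a red sprung plate 60 mm wide, under a blue crossbar on two steel posts; nothing of it is higher than 80 mm. Its +y part, 120 mm long, is open bed.
- mouth (a point): The clamp's mouth: on the bed's top face (18 mm above the bench), mid-width, straight below the red plate's front edge. Clamp's axes: z up; -y points into the mouth, the way the gauge goes in, roughly to the robot's right (within 0.3 rad of world -y); +y points out over the open bed.
- lip (a point): Middle of the lowest line of the red plate's rounded front lip (4 mm radius), 4 mm inside the mouth. Closed, it is 5 to 8 mm above the bed, differently each time; the blade is pinched here. The red plate's top is 10 mm higher and its front is free from above.
- plate (a joint): How far the red plate has risen from closed, in m: 0 closed, up to 0.008. It moves straight up, presses down with about 3 N when it just starts to rise and 2 N more for each further mm. Once the blade touches the lip, each further 10 mm of depth raises the plate 1 mm. Sliding in then takes about 3 to 5 N, and 5 to 8 N with the plate 1 to 2 mm up.
- gauge_grip (a point): The taper gauge, flat on the bench: centre of its orange handle, a block 20 mm wide (x), 50 mm long (y), 50 mm high, so 25 mm above the flat underside. Its steel blade, 24 mm wide and 100 mm long, leaves the foot of the handle towards -y (roughly to the robot's right at the start), underside level with the handle's. About 120 g.
- gauge_tip (a point): The thin end of the gauge's blade, at its underside, mid-width, 125 mm from the handle's centre along -y. The blade is 2.5 mm thick here and 12.5 mm at the handle, sloping evenly on top. Axes as the gauge's.
- offcut_a_center (a point): Light blue foam offcut on the open part of the clamp's bed, 22 mm wide (x), 34 mm long (y), 24 mm high with a small step on top (the top 10 mm is only 24 mm long); the point lies at its centre, half-way up. About 15 g.
- offcut_b_center (a point): Off-white foam offcut on the open part of the clamp's bed, the same shape and size as the blue one; the point lies at its centre.
- tub: Open grey scrap tub, fixed to the bench, 130 mm (x) by 150 mm (y) outside and 70 mm high, walls 4 mm; origin at the centre of its underside, z up.
- car: Light blue model racing car, 210 mm long (y), 68 mm wide (x), 52 mm high; origin under its middle. To be left alone.
- glue: White glue bottle with a pointed nozzle, 40 mm across, 96 mm high; origin at the centre of its underside. To be left alone.
- jar: Amber jar with a grey cap, 42 mm across, 75 mm high; origin at the centre of its underside. To be left alone.

How it is judged (in metres and radians):
On the way, in this order (a step that is already met when the one before it is completed fails the run):
1. both offcuts lie in the scrap tub (x of offcut_a_center in the frame of tub between -0.063 and 0.063 m and y of offcut_a_center in the frame of tub between -0.073 and 0.073 m and z of offcut_a_center in the frame of tub between 0 and 0.055 m and x of offcut_b_center in the frame of tub between -0.063 and 0.063 m and y of offcut_b_center in the frame of tub between -0.073 and 0.073 m and z of offcut_b_center in the frame of tub between 0 and 0.055 m), for 0.2 s.
2. the gauge, gripped, is under the red plate and has just begun to raise it (y of gauge_tip in the frame of mouth below -0.015 m and x of gauge_tip in the frame of mouth between -0.02 and 0.02 m and angle between the y axis of gauge_tip and the y axis of mouth, either way round below 0.2 rad and angle between gauge_tip's own z axis and vertical below 0.12 rad and value of joint plate between 0.0005 and 0.0035 m and contact force between plate and gauge above 2 N and contact force between gauge and the fingers above 3 N), for 0.2 s.
At the end, for the whole second after the job is handed in: Both offcuts rest in the tub; the gripper still holds the gauge (over 3 N), which is at rest with its tip at least 15 mm inside the mouth, within 20 mm of its middle and 0.2 rad of straight and lying flat (within 0.12 rad); the red plate rests on the blade (over 2 N), raised by 0.5 to 3.5 mm (all of step 1 and all of step 2 and linear speed of gauge below 0.01 m/s and linear speed of each of offcut_a, offcut_b below 0.02 m/s); the arm keeps its last pose, push and grip.
It fails at once if the red plate is forced up more than 5 mm (value of joint plate above 0.005 m).
It fails at once if the model racing car is moved more than 30 mm or tipped (distance of car from where it was at the start of the episode above 0.03 m or angle between car's own z axis and vertical above 0.5 rad).
It fails at once if the glue bottle is moved more than 30 mm or tipped (distance of glue from where it was at the start of the episode above 0.03 m or angle between glue's own z axis and vertical above 0.5 rad).
It fails at once if the jar is moved more than 30 mm or tipped (distance of jar from where it was at the start of the episode above 0.03 m or angle between jar's own z axis and vertical above 0.5 rad).
It also fails if it takes over 72 s, if anything falls off the work surface, if the arm or the gripper's body presses on something with over 40 N, if the wrist force passes 120 N, or if a joint passes its speed limit or range.

## Working session

There is one attempt and no reset: what is moved stays moved. The work goes in short steps, Python scripts to look and compute and a tool call to move; the robot and the scene stay as the last step left them, time stands still between calls to the robot, and variables do not carry over. Pictures are saved under pics/ and viewed, at most 10 in all, crops included, and the job is handed in when it is done.

Besides the shell and the picture viewer there is one more tool, called as a command line: name --argument value ..., lists and objects as JSON in quotes. play_rows: Moves the arm, as the interface text tells. Its arguments: {"type":"object","properties":{"dp":{"type":"array"},"rot":{"type":"array"},"fingers":{"type":"number"},"grip_force":{"type":"number"}},"required":["dp","rot"]}

```bash
mkdir -p pics; ls; python3 - <<'E'
from rig import telemetry, optics, r
import cv2, pickle
print(telemetry.sense())
for n in ("scene","top"):
    f=optics.grab_frame(n); cv2.imwrite(f"pics/{n}0.png",f["color"][...,::-1]); pickle.dump(f,open(n+".pkl","wb")); print(n,f["mtx"],f["R"],f["t"])
f=optics.grab_frame("wrist");print(f["mtx"],f["mount"])
E
```

```text
pics
{'clock': 0.0, 'qpos': array([ 1.21160500e+00,  3.53676738e-01,  1.63416031e+00,  7.59212015e-06,
        1.15520620e+00, -2.37760531e-03]), 'qvel': array([ 5.42431092e-04, -4.57613340e-05, -1.52819474e-03, -1.11840051e-03,
       -2.24123086e-05, -1.19067170e-03]), 'joint_efforts': array([-5.09392703e-03, -6.05240107e+01, -3.42066514e+01, -4.03397289e-04,
        9.28765250e-03, -2.09742257e-05]), 'eef_pos': array([218.11690592, 585.17569486, 230.53263363]), 'tcp_rot': array([-3.14014208e+00, -1.03903369e-05,  2.78477586e+00]), 'contact_force': array([-0.32192424, -0.85294102, -0.80381254]), 'wrist_torque': array([ 0.01357913,  0.0024923 , -0.04276987]), 'grasp_force': 0.0, 'opening': 1.0004057101753927}
scene [[492.2382069    0.         317.51546923]
 [  0.         492.2382069  205.4560321 ]
 [  0.           0.           1.        ]] [[ 0.67837155  0.73447638  0.01888107]
 [ 0.51538343 -0.45738502 -0.72469226]
 [-0.52363342  0.5013416  -0.68881394]] [-356.39556107 -306.85369877 1417.67143569]
top [[445.68946903   0.         325.65981849]
 [  0.         445.68946903 198.79842   ]
 [  0.           0.           1.        ]] [[ 0.01142775 -0.99992895  0.00339232]
 [-0.98596758 -0.01183312 -0.16651696]
 [ 0.16654527 -0.00144181 -0.98603275]] [ -40.91556587  571.91694034 1115.81492736]
[[309.70691629   0.         320.52445589]
 [  0.         309.70691629 202.18572001]
 [  0.           0.           1.        ]] [[ 7.94081219e-04 -9.61260387e-01 -2.75640777e-01  7.04243032e+01]
 [ 9.99999519e-01  6.04816062e-04  7.71638788e-04 -3.15454352e-01]
 [-5.75033831e-04 -2.75641257e-01  9.61260405e-01 -1.42287173e+02]
 [ 0.00000000e+00  0.00000000e+00  0.00000000e+00  1.00000000e+00]]
```

View pics/top0.png

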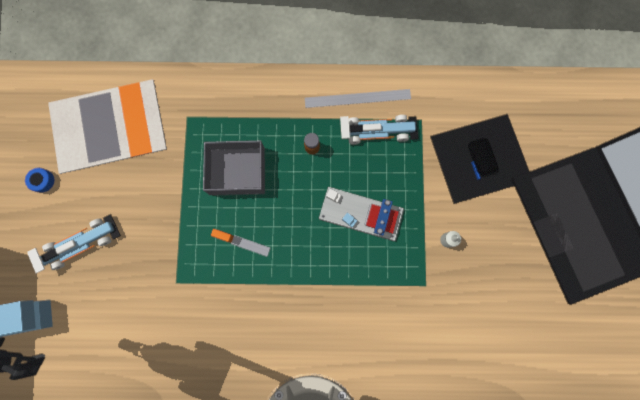

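View pics/scene0.png

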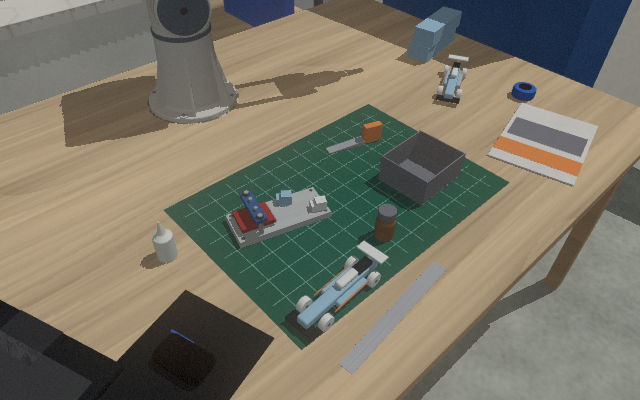

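The top view shows the clamp at about (361,213) with its mouth towards +x px. The blue offcut is at (348,219), the white one at (333,196), the tub at (234,168) and the gauge handle at (221,236) with its tip at (269,251). The jar is at (311,143), the car at (380,129) and the glue at (452,240). I'll enlarge this for precise pixels.

```bash
python3 - <<'E'
import cv2
a=cv2.imread("pics/top0.png")
c=cv2.resize(a[180:260,200:410],None,fx=3.8,fy=3.8,interpolation=cv2.INTER_CUBIC)
c2=cv2.resize(a[130:210,200:410],None,fx=3.8,fy=3.8,interpolation=cv2.INTER_CUBIC)[:290]
cv2.imwrite("pics/crop1.png",c)
E
cat > h.py <<'E'
import numpy as np, pickle
from scipy.spatial.transform import Rotation as Ro
def px2w(f,u,v,z):
    d=f["R"].T@np.linalg.solve(f["mtx"],[u,v,1.]); o=-f["R"].T@f["t"]
    return o+d*(z-o[2])/d[2]
def w2px(f,X):
    p=f["mtx"]@(f["R"]@np.asarray(X,float)+f["t"]); return p[:2]/p[2]
def wr2w(f,s,u,v,z):
    m=f["mtx"]; x=(u-m[0,2])/m[0,0]; y=(v-m[1,2])/m[1,1]; th=np.hypot(x,y)
    d=np.array([x/th*np.sin(th),y/th*np.sin(th),np.cos(th)])
    R=Ro.from_euler("xyz",s["tcp_rot"]).as_matrix(); M=f["mount"]
    o=R@M[:3,3]+s["eef_pos"]; d=R@M[:3,:3]@d
    return o+d*(z-o[2])/d[2]
E
```

```text
(no output)
```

View pics/crop1.png

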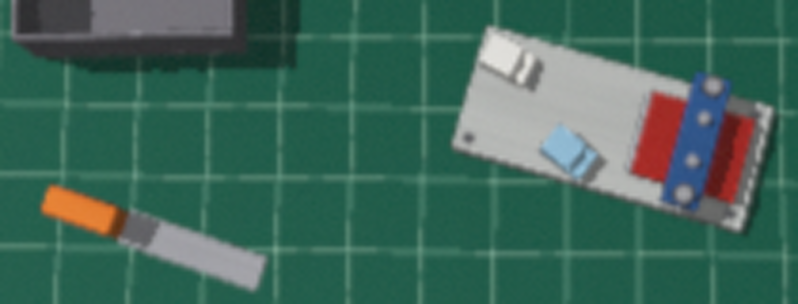

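```bash
python3 - <<'E'
from h import *
f=pickle.load(open("top.pkl","rb"))
print("cam",-f["R"].T@f["t"])
def c(u,v,z): return px2w(f,200+u/3.8-.37,180+v/3.8-.37,z)
B=[c(*p,18) for p in [(490,27),(773,107),(742,232),(455,149)]]
for b in B: print(b.round(1))
print([np.linalg.norm(B[i]-B[(i+1)%4]).round(1) for i in range(4)])
d=B[0]-B[1]+B[3]-B[2]; d/=np.linalg.norm(d); print("clamp +y",d.round(3),"yaw",np.arctan2(-d[0],d[1]))
ctr=sum(B)/4; print("origin",ctr-15*d)
fr=[c(655,92,34),c(632,172,34)]; print("front",fr, (sum(fr)/2-ctr+15*d)@d)
print("white",c(510,60,37),"blue",c(573,151,37))
for n,p in (("W",[(495,33),(535,52),(527,82),(480,60)]),("Bl",[(562,124),(604,155),(588,178),(541,150)])):
    Q=[c(*q,32) for q in p]
    print(n,[q.round(1)[:2] for q in Q],(sum(Q)/4).round(1))
    e=Q[0]-Q[1]+Q[3]-Q[2]; print(" yaw",np.arctan2(-e[0],e[1]))
H=[c(*p,50) for p in [(50,185),(123,207),(115,236),(40,212)]]
for h in H: print("H",h.round(1))
T=(c(267,257,2)+c(258,290,2))/2; print("tip",T, c(267,257,2),c(258,290,2))
hc=sum(H)/4; print(hc,np.linalg.norm((hc-T)[:2])); e=hc-T;print("gauge yaw",np.arctan2(-e[0],e[1]))
def t(u,v,z): return px2w(f,u,v,z).round(1)
print("tub",t(204,143,70),t(262,142,70),t(263,193,70),t(204,193,70))
print("jar",t(311,138,75),"car",t(345,128,30),t(416,128,30),"glue",t(452,235,80))
E
```

```text
cam [ 378.52543508  -32.53631027 1195.60273745]
[610.5 -41.7  18. ]
[ 555.5 -241.3   18. ]
[ 467.5 -218.2   18. ]
[523.2 -18.1  18. ]
[np.float64(207.0), np.float64(91.0), np.float64(207.7), np.float64(90.4)]
clamp +y [0.267 0.964 0.   ] yaw -0.2698614577806899
origin [ 535.17722393 -144.31825768   18.        ]
front [array([ 562.69857766, -156.67437112,   34.        ]), array([ 506.70823166, -140.4944194 ,   34.        ])] -4.238056077014146
white [583.52365524 -55.72225321  37.        ] blue [520.42015438 -99.63366598  37.        ]
W [array([603.5, -45.2]), array([590.3, -73.2]), array([569. , -67.8]), array([584.2, -34.9])] [586.7 -55.3  32. ]
 yaw -0.4350362580205217
Bl [array([539.8, -92.3]), array([ 518.5, -121.4]), array([ 502.4, -110.3]), array([521.5, -77.8])] [ 520.5 -100.4   32. ]
 yaw -0.5794630002578472
H [491.4 255.6  50. ]
H [477.1 205.5  50. ]
H [457.5 210.   50. ]
H [473.1 261.4  50. ]
tip [435.80177543 115.65624572   2.        ] [447.32549321 112.88157027   2.        ] [424.27805764 118.43092117   2.        ]
[474.7667286  233.11617624  50.        ] 123.75420337898879
gauge yaw -0.3203066341440907
tub [712.7 285.5  70. ] [717.3 134.1  70. ] [581.8 126.7  70. ] [580. 278.  70.]
jar [728.2   5.9  75. ] car [771.7 -84.7  30. ] [ 774.2 -278.4   30. ] glue [ 478.7 -351.9   80. ]
```

The bed corners give 207 x 91 mm (true 210 x 90), the gauge comes out at 124 mm (125), and the tub at 150 x 133 mm, so the measurements hold up. I'll go above the white offcut and look with the wrist camera from there.

```bash
cat >> h.py <<'E'
def go(x,y,z,yaw):
    from rig import telemetry
    s=telemetry.sense(); R=Ro.from_euler("xyz",s["tcp_rot"])
    T=Ro.from_euler("xyz",[np.pi,0,yaw])
    d=R.inv().apply(np.array([x,y,z])-s["eef_pos"])/40
    w=(R.inv()*T).as_rotvec(degrees=True)/6
    print("t",round(s["clock"],2),"pos",s["eef_pos"].round(1),"rpy",s["tcp_rot"].round(3),"F",s["contact_force"].round(1),"op",round(s["opening"],3),"gf",round(float(s["grasp_force"]),1))
    print("dp",d.round(3).tolist(),"rot",w.round(3).tolist(), "rows",max(np.linalg.norm(d)*40/41.7,np.linalg.norm(w)*6/7.16).round(1))
E
python3 -c "
from h import *
go(560,-70,200,1.15)"
```

```text
t 0.15 pos [218.2 585.3 230.7] rpy [-3.141  0.     2.785] F [-0.5 -0.   0.2] op 1.0 gf 0.0
dp [-13.73, -12.365, 0.782] rot [-0.008, 0.008, 15.611] rows 17.7
```

play_rows --dp '[[-0.74,-0.67,0.04],[-1.48,-1.34,0.08],[-2.22,-2.01,0.12],[-2.96,-2.68,0.16],[-3.7,-3.35,0.2]]' --rot '[[0,0,0],[0,0,0],[0,0,0],[0,0,0],[0,0,0]]' --fingers 0.6

```text
clock: 0.57
eef_pos: [310.5, 406.6, 223.0]
tcp_rot: [-3.141, 0.0, 2.785]
contact_force: [0.5, 0.6, 0.6]
opening: 0.603
grasp_force: 0.0
```

play_rows --dp '[[-0.74,-0.67,0.04],[-1.48,-1.34,0.08],[-2.22,-2.01,0.12],[-2.96,-2.68,0.16],[-3.7,-3.35,0.2]]' --rot '[[0,0,0],[0,0,0],[0,0,0],[0,0,0],[0,0,0]]'

```text
clock: 0.98
eef_pos: [402.4, 229.3, 215.3]
tcp_rot: [3.141, 0.0, 2.785]
contact_force: [0.9, 0.6, -0.9]
opening: 0.598
grasp_force: 0.0
```

play_rows --dp '[[-0.74,-0.67,0.04],[-1.48,-1.34,0.08],[-2.22,-2.01,0.12],[-2.96,-2.68,0.16],[-3.7,-3.35,0.2]]' --rot '[[0,0,0.8],[0,0,1.8],[0,0,2.8],[0,0,3.8],[0,0,5]]'

```text
clock: 1.4
eef_pos: [494.4, 51.9, 207.2]
tcp_rot: [3.141, 0.0, 2.257]
contact_force: [0.1, 0.7, -0.1]
opening: 0.599
grasp_force: 0.0
```

```bash
python3 -c "
from h import *
go(560,-70,200,1.15)"
```

```text
t 1.4 pos [494.4  51.9 207.2] rpy [3.141 0.    2.257] F [ 0.1  0.7 -0.1] op 0.599 gf 0.0
dp [-3.397, -0.66, 0.181] rot [0.001, -0.0, 10.57] rows 8.9
```

play_rows --dp '[[-0.7,-0.13,0.03],[-1.4,-0.26,0.06],[-2.1,-0.4,0.1],[-2.8,-0.53,0.14],[-3.4,-0.66,0.18]]' --rot '[[0,0,1.1],[0,0,2.2],[0,0,3.3],[0,0,4.4],[0,0,5.5]]'

```text
clock: 1.82
eef_pos: [560.9, -69.5, 199.9]
tcp_rot: [3.142, 0.0, 1.68]
contact_force: [-0.7, -0.7, 0.8]
opening: 0.599
grasp_force: 0.0
```

play_rows --dp '[[0,0,0],[0,0,0],[0,0,0],[0,0,0],[0,0,0]]' --rot '[[0,0,1.1],[0,0,2.2],[0,0,3.3],[0,0,4.4],[0,0,5.07]]'

```text
clock: 2.23
eef_pos: [560.1, -67.8, 199.8]
tcp_rot: [-3.141, 0.0, 1.148]
contact_force: [0.5, -0.4, 0.4]
opening: 0.599
grasp_force: 0.0
```

play_rows --dp '[[0,0,0],[0,0,0]]' --rot '[[0,0,0],[0,0,0]]'

```text
clock: 2.4
eef_pos: [560.1, -67.7, 199.9]
tcp_rot: [-3.141, 0.0, 1.157]
contact_force: [0.1, 0.4, 1.1]
opening: 0.595
grasp_force: 0.0
```

```bash
python3 -c "
from h import *; import cv2
from rig import telemetry,optics
go(587,-55,22,1.15)
s=telemetry.sense(); f=optics.grab_frame('wrist'); pickle.dump((s,f),open('w1.pkl','wb')); cv2.imwrite('pics/w1.png',f['color'][...,::-1])"
```

```text
t 2.4 pos [560.1 -67.7 199.9] rpy [-3.141  0.     1.157] F [0.1 0.4 1.1] op 0.595 gf 0.0
dp [0.562, 0.489, 4.448] rot [-0.003, 0.001, 0.071] rows 4.3
```

View pics/w1.png

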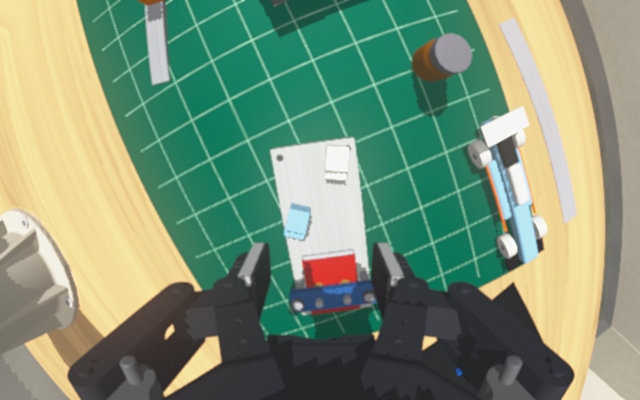

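The wrist view shows the white offcut's upper top at (327..350,146..172) with its step end at row 183. The blue one is centred near (299,220) with its step end near (295,238). The bed's far corners are (271,150) and (354,138), and the red front edge runs from (303,259) to (355,252).

```bash
python3 -c "
from h import *
s,f=pickle.load(open('w1.pkl','rb'))
P=lambda u,v,z: wr2w(f,s,u,v,z)[:2].round(1)
print('W top',[P(*p,42) for p in [(327,146),(350,147),(349,173),(325,172)]],'step end',P(337,183,32))
print('B top',[P(*p,42) for p in [(291,205),(311,207),(307,235),(286,232)]],'step end',P(295,239,32))
print('bed',P(271,150,18),P(354,138,18),'front',P(303,259,34),P(355,252,34))
"
```

```text
W top [array([581.6, -33.1]), array([601.8, -42.9]), array([590.9, -66.3]), array([569.6, -55.9])] step end [575.7 -73.1]
B top [array([524.5, -73.2]), array([542.3, -83.3]), array([ 525.9, -109.5]), array([507.1, -97.7])] step end [ 509.9 -112.1]
bed [525.4 -15.2] [610.5 -38.8] front [ 508.2 -136.7] [ 564.1 -152. ]
```

```bash
python3 -c "
from h import *
go(585,-54.5,22,1.12)"
```

```text
t 2.45 pos [560.2 -67.7 199.9] rpy [-3.141  0.     1.158] F [0.4 0.6 0.4] op 0.598 gf 0.0
dp [0.552, 0.437, 4.448] rot [-0.003, 0.001, 0.361] rows 4.3
```

play_rows --dp '[[0.4,0.3,0.9],[0.55,0.44,1.9],[0.55,0.44,2.9],[0.55,0.44,3.8],[0.55,0.44,4.42]]' --rot '[[0,0,0.36],[0,0,0.36],[0,0,0.36],[0,0,0.36],[0,0,0.36]]'

```text
clock: 2.87
eef_pos: [583.6, -54.4, 20.0]
tcp_rot: [-3.139, 0.001, 1.12]
contact_force: [-0.0, 0.2, 0.5]
opening: 0.599
grasp_force: 0.0
```

play_rows --dp '[[0,0,0],[0,0,0],[0,0,0],[0,0,0],[0,0,0]]' --rot '[[0,0,0],[0,0,0],[0,0,0],[0,0,0],[0,0,0]]' --fingers 0.0 --grip_force 25

```text
clock: 3.28
eef_pos: [586.7, -54.9, 25.4]
tcp_rot: [3.138, -0.001, 1.118]
contact_force: [-0.6, 0.7, 0.3]
opening: 0.245
grasp_force: 31.6
```

```bash
python3 -c "
from h import *
go(648,206,150,1.6)"
```

```text
t 3.28 pos [586.7 -54.9  25.4] rpy [ 3.138e+00 -1.000e-03  1.118e+00] F [-0.6  0.7  0.3] op 0.245 gf 31.6
dp [6.539, -1.468, -3.113] rot [0.033, -0.004, -4.606] rows 7.1
```

play_rows --dp '[[0,0,-0.8],[0,0,-1.7],[0.2,0,-2.6],[1,-0.2,-3.1],[2,-0.45,-3.1]]' --rot '[[0,0,0],[0,0,0],[0,0,0],[0,0,0],[0,0,0]]'

```text
clock: 3.7
eef_pos: [607.8, 24.1, 154.4]
tcp_rot: [3.132, -0.004, 1.114]
contact_force: [0.9, 1.1, -0.4]
opening: 0.25
grasp_force: 31.6
```

play_rows --dp '[[0.95,-0.22,0],[1.9,-0.44,0],[2.8,-0.65,0],[3.7,-0.85,0],[4.5,-1.0,0]]' --rot '[[0,0,-1],[0,0,-2],[0,0,-3],[0,0,-4],[0,0,-4.6]]'

```text
clock: 4.12
eef_pos: [647.6, 207.0, 149.2]
tcp_rot: [3.139, -0.001, 1.606]
contact_force: [0.8, -0.1, 0.0]
opening: 0.251
grasp_force: 31.7
```

play_rows --dp '[[0,0,0],[0,0,0.8],[0,0,1.6],[0,0,2],[0,0,2]]' --rot '[[0,0,0],[0,0,0],[0,0,0],[0,0,0],[0,0,0]]'

```text
clock: 4.53
eef_pos: [644.6, 203.4, 64.5]
tcp_rot: [-3.137, 0.001, 1.599]
contact_force: [-1.6, 0.1, -0.0]
opening: 0.248
grasp_force: 31.7
```

```bash
python3 -c "
from h import *
go(648,206,65,1.6)"
```

```text
t 4.53 pos [644.6 203.4  64.5] rpy [-3.137e+00  1.000e-03  1.599e+00] F [-1.6  0.1 -0. ] op 0.248 gf 31.7
dp [0.062, 0.086, -0.014] rot [-0.046, 0.014, -0.012] rows 0.1
```

play_rows --dp '[[-0.3,0,0],[-0.6,0,0],[-0.6,0,0],[-0.6,0,0],[-0.6,0,0]]' --rot '[[0,0,0],[0,0,0],[0,0,0],[0,0,0],[0,0,0]]' --fingers 0.6

```text
clock: 4.95
eef_pos: [648.6, 180.1, 68.8]
tcp_rot: [3.139, -0.001, 1.598]
contact_force: [-0.1, 0.4, 0.5]
opening: 0.599
grasp_force: 0.0
```

play_rows --dp '[[0,0,-0.5],[0,0,-1.4],[0,0,-2.3],[0,0,-2.7],[0,0,-2.7]]' --rot '[[0,0,0],[0,0,0],[0,0,0],[0,0,0],[0,0,0]]'

```text
clock: 5.37
eef_pos: [650.6, 181.5, 181.2]
tcp_rot: [3.133, -0.002, 1.599]
contact_force: [0.2, 1.3, 0.1]
opening: 0.599
grasp_force: 0.0
```

```bash
python3 -c "
from h import *
go(521.5,-97,140,.99)"
```

```text
t 5.37 pos [650.6 181.5 181.2] rpy [ 3.133e+00 -2.000e-03  1.599e+00] F [0.2 1.3 0.1] op 0.599 gf 0.0
dp [-6.87, -3.432, 0.985] rot [0.072, -0.045, 5.817] rows 7.4
```

play_rows --dp '[[-0.88,-0.44,0.1],[-1.76,-0.88,0.2],[-2.64,-1.32,0.3],[-3.52,-1.76,0.4],[-4.4,-2.2,0.5]]' --rot '[[0,0,0],[0,0,0],[0,0,0],[0,0,0],[0,0,0]]'

```text
clock: 5.78
eef_pos: [563.3, 1.0, 154.7]
tcp_rot: [-3.141, -0.0, 1.6]
contact_force: [0.5, -1.2, 0.8]
opening: 0.603
grasp_force: 0.0
```

play_rows --dp '[[-0.8,-0.4,0.1],[-1.6,-0.8,0.2],[-2.2,-1.1,0.3],[-2.47,-1.23,0.4],[-2.47,-1.23,0.48]]' --rot '[[0,0,1.16],[0,0,2.3],[0,0,3.5],[0,0,4.7],[0,0,5.82]]'

```text
clock: 6.2
eef_pos: [516.5, -100.2, 135.4]
tcp_rot: [-3.141, 0.001, 0.981]
contact_force: [0.7, -0.8, 0.1]
opening: 0.602
grasp_force: 0.0
```

play_rows --dp '[[0,0,0],[0,0,0],[0,0,0]]' --rot '[[0,0,0],[0,0,0],[0,0,0]]'

```text
clock: 6.45
eef_pos: [518.5, -97.7, 136.1]
tcp_rot: [3.142, -0.0, 0.994]
contact_force: [0.6, -0.6, -0.4]
opening: 0.599
grasp_force: 0.0
```

```bash
python3 -c "
from h import *
go(521.5,-97,22,.99)"
```

```text
t 6.45 pos [518.5 -97.7 136.1] rpy [ 3.142 -0.     0.994] F [ 0.6 -0.6 -0.4] op 0.599 gf 0.0
dp [0.055, 0.052, 2.852] rot [0.001, -0.001, 0.038] rows 2.7
```

play_rows --dp '[[0.05,0.05,0.8],[0.05,0.05,1.7],[0.05,0.05,2.5],[0.05,0.05,2.82],[0.05,0.05,2.82]]' --rot '[[0,0,0],[0,0,0],[0,0,0],[0,0,0],[0,0,0]]'

```text
clock: 6.87
eef_pos: [519.1, -96.5, 20.3]
tcp_rot: [-3.137, 0.002, 0.993]
contact_force: [-0.3, 0.5, 0.7]
opening: 0.598
grasp_force: 0.0
```

play_rows --dp '[[0,0,0],[0,0,0],[0,0,0],[0,0,0],[0,0,0]]' --rot '[[0,0,0],[0,0,0],[0,0,0],[0,0,0],[0,0,0]]' --fingers 0.0

```text
clock: 7.28
eef_pos: [522.3, -97.7, 24.7]
tcp_rot: [3.139, -0.001, 0.99]
contact_force: [-0.0, 1.0, 6.1]
opening: 0.251
grasp_force: 28.3
```

play_rows --dp '[[0,0,-0.6],[0,0,-1.4],[0,0,-2.2],[0,0,-3.0],[0,0,-3.3]]' --rot '[[0,0,0],[0,0,0],[0,0,0],[0,0,0],[0,0,0]]'

```text
clock: 7.7
eef_pos: [523.2, -98.0, 160.2]
tcp_rot: [3.136, -0.002, 0.99]
contact_force: [1.2, -0.2, 1.0]
opening: 0.253
grasp_force: 27.3
```

```bash
python3 -c "
from h import *
go(648,215,150,1.6)"
```

```text
t 7.7 pos [523.2 -98.  160.2] rpy [ 3.136e+00 -2.000e-03  9.900e-01] F [ 1.2 -0.2  1. ] op 0.253 gf 27.3
dp [8.253, -1.689, 0.265] rot [0.061, -0.005, -5.828] rows 8.1
```

play_rows --dp '[[0.9,-0.18,0],[1.8,-0.36,0],[2.7,-0.54,0],[3.6,-0.72,0],[4.5,-0.9,0]]' --rot '[[0,0,0],[0,0,0],[0,0,0],[0,0,0],[0,0,0]]'

```text
clock: 8.12
eef_pos: [590.4, 74.2, 156.2]
tcp_rot: [3.141, -0.001, 0.989]
contact_force: [1.2, -0.7, -0.7]
opening: 0.249
grasp_force: 27.3
```

play_rows --dp '[[0.9,-0.18,0.1],[1.8,-0.36,0.2],[2.7,-0.6,0.27],[3.4,-0.75,0.27],[3.75,-0.79,0.27]]' --rot '[[0,0,-1.1],[0,0,-2.2],[0,0,-3.3],[0,0,-4.5],[0,0,-5.7]]'

```text
clock: 8.53
eef_pos: [646.5, 219.0, 144.9]
tcp_rot: [3.14, -0.001, 1.593]
contact_force: [-0.9, 0.3, 0.5]
opening: 0.25
grasp_force: 27.3
```

play_rows --dp '[[0,0,0],[0,0,0.7],[0,0,1.4],[0,0,2],[0,0,2]]' --rot '[[0,0,0],[0,0,0],[0,0,0],[0,0,0],[0,0,0]]'

```text
clock: 8.95
eef_pos: [642.2, 213.3, 60.1]
tcp_rot: [-3.134, 0.002, 1.582]
contact_force: [-1.3, -1.0, -1.2]
opening: 0.251
grasp_force: 27.3
```

play_rows --dp '[[0,0,0],[0,0,0],[0,0,0],[0,0,0],[0,0,0]]' --rot '[[0,0,0],[0,0,0],[0,0,0],[0,0,0],[0,0,0]]' --fingers 0.6

```text
clock: 9.37
eef_pos: [646.6, 215.5, 66.0]
tcp_rot: [3.14, -0.001, 1.585]
contact_force: [0.3, 0.9, -0.0]
opening: 0.6
grasp_force: 0.0
```

play_rows --dp '[[0,0,-0.6],[0,0,-1.4],[0,0,-2.2],[0,0,-2.4],[0,0,-2.4]]' --rot '[[0,0,0],[0,0,0],[0,0,0],[0,0,0],[0,0,0]]'

```text
clock: 9.78
eef_pos: [647.9, 216.1, 164.6]
tcp_rot: [3.135, -0.002, 1.585]
contact_force: [0.8, 0.1, -0.4]
opening: 0.601
grasp_force: 0.0
```

```bash
python3 -c "
from h import *
go(475,234,140,1.25)"
```

```text
t 9.78 pos [647.9 216.1 164.6] rpy [ 3.135e+00 -2.000e-03  1.585e+00] F [ 0.8  0.1 -0.4] op 0.601 gf 0.0
dp [0.508, -4.319, 0.589] rot [0.057, -0.029, 3.199] rows 4.2
```

play_rows --dp '[[0.1,-0.9,0],[0.2,-1.8,0],[0.3,-2.7,0],[0.4,-3.6,0],[0.5,-4.3,0]]' --rot '[[0,0,0.6],[0,0,1.3],[0,0,2],[0,0,2.7],[0,0,3.2]]'

```text
clock: 10.2
eef_pos: [469.8, 232.1, 158.9]
tcp_rot: [-3.139, 0.002, 1.246]
contact_force: [0.4, 0.6, 0.7]
opening: 0.599
grasp_force: 0.0
```

play_rows --dp '[[0,0,0],[0,0,0],[0,0,0],[0,0,0]]' --rot '[[0,0,0],[0,0,0],[0,0,0],[0,0,0]]'

```text
clock: 10.53
eef_pos: [474.6, 232.9, 160.2]
tcp_rot: [3.141, -0.0, 1.25]
contact_force: [0.2, 0.5, 0.2]
opening: 0.6
grasp_force: 0.0
```

```bash
python3 -c "
from h import *; import cv2
from rig import telemetry,optics
go(475,234,6,1.25)
s=telemetry.sense(); f=optics.grab_frame('wrist'); pickle.dump((s,f),open('w2.pkl','wb')); cv2.imwrite('pics/w2.png',f['color'][...,::-1])
f=optics.grab_frame('top'); pickle.dump(f,open('top2.pkl','wb'))"
```

```text
t 10.53 pos [474.6 232.9 160.2] rpy [ 3.141 -0.     1.25 ] F [0.2 0.5 0.2] op 0.6 gf 0.0
dp [0.028, -0.001, 3.856] rot [0.004, -0.002, 0.003] rows 3.7
```

View pics/w2.png

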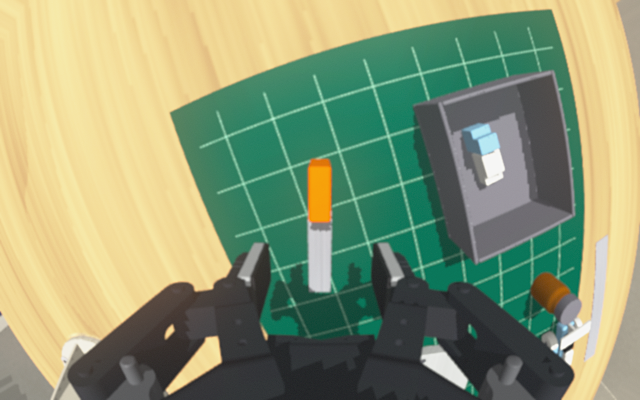

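Both offcuts are in the tub, near (485,155). The gauge handle's top spans (309..331,165..222), and the tip edge runs from (309,290) to (331,292).

```bash
python3 -c "
from h import *
s,f=pickle.load(open('w2.pkl','rb'))
P=lambda u,v,z: wr2w(f,s,u,v,z)[:2]
H=[P(*p,50) for p in [(309,165),(331,165),(331,222),(309,222)]]
print(H,sum(H)/4, np.linalg.norm(H[0]-H[3]))
T=(P(309,290.5,2.5)+P(331,292,2.5))/2; e=sum(H)/4-T; print(T,np.linalg.norm(e),np.arctan2(-e[0],e[1]))
d=H[0]+H[1]-H[2]-H[3];print(np.arctan2(-d[0],d[1]))
"
```

```text
[array([474.41752369, 263.83091779]), array([491.62703041, 258.12925859]), array([476.41657343, 210.80797407]), array([458.34297323, 216.79355475])] [475.20102519 237.3904263 ] 49.70819544434314
[435.65006367 118.28112733] 125.50419776990007 -0.32060054552205086
-0.320148495234063
```

play_rows --dp '[[0.05,0,0.9],[0.07,0,1.8],[0.07,0,2.7],[0.07,0,3.4],[0.07,0,3.72]]' --rot '[[0,0,0],[0,0,0],[0,0,0],[0,0,0],[0,0,0]]'

```text
clock: 11.05
eef_pos: [473.0, 234.4, 7.9]
tcp_rot: [-3.138, 0.003, 1.25]
contact_force: [-0.3, -0.2, 0.3]
opening: 0.605
grasp_force: 0.0
```

play_rows --dp '[[0,0,0.06],[0,0,0.06],[0,0,0.06]]' --rot '[[0,0,0],[0,0,0],[0,0,0]]'

```text
clock: 11.3
eef_pos: [475.3, 235.7, 9.8]
tcp_rot: [3.141, -0.001, 1.25]
contact_force: [0.3, -0.3, 0.3]
opening: 0.597
grasp_force: 0.0
```

play_rows --dp '[[0,0,0],[0,0,0],[0,0,0],[0,0,0],[0,0,0]]' --rot '[[0,0,0],[0,0,0],[0,0,0],[0,0,0],[0,0,0]]' --fingers 0.0 --grip_force 90

```text
clock: 11.72
eef_pos: [475.3, 236.0, 10.6]
tcp_rot: [3.14, -0.002, 1.25]
contact_force: [-1.1, 0.1, 5.5]
opening: 0.224
grasp_force: 87.9
```

```bash
python3 -c "
from h import *
go(475,235.5,90,1.3)"
```

```text
t 11.72 pos [475.3 236.   10.6] rpy [ 3.14e+00 -2.00e-03  1.25e+00] F [-1.1  0.1  5.5] op 0.224 gf 87.9
dp [-0.011, 0.0, -1.984] rot [0.017, -0.016, -0.478] rows 1.9
```

play_rows --dp '[[0,0,-0.3],[0,0,-0.9],[0,0,-1.5],[0,0,-2],[0,0,-2]]' --rot '[[0,0,0],[0,0,0],[0,0,0],[0,0,0],[0,0,0]]'

```text
clock: 12.13
eef_pos: [476.7, 236.7, 94.0]
tcp_rot: [3.137, -0.005, 1.25]
contact_force: [2.4, 0.2, 0.3]
opening: 0.221
grasp_force: 87.8
```

```bash
python3 -c "
from h import *
go(574,-5,90,1.3)"
```

```text
t 12.13 pos [476.7 236.7  94. ] rpy [ 3.137 -0.005  1.25 ] F [2.4 0.2 0.3] op 0.221 gf 87.8
dp [-4.969, 4.212, 0.097] rot [0.047, -0.044, -0.477] rows 6.2
```

play_rows --dp '[[-0.3,0.25,0],[-0.8,0.68,0],[-1.4,1.18,0],[-2.0,1.7,0],[-2.6,2.2,0]]' --rot '[[0,0,0],[0,0,0],[0,0,0],[0,0,0],[0,0,0]]'

```text
clock: 12.55
eef_pos: [525.3, 107.9, 89.5]
tcp_rot: [3.141, -0.0, 1.251]
contact_force: [1.1, 0.4, -1.6]
opening: 0.224
grasp_force: 87.9
```

play_rows --dp '[[-0.6,0.5,0],[-1.2,1.0,0],[-1.8,1.5,0],[-2.2,1.85,0],[-2.37,2.0,0]]' --rot '[[0,0,-0.1],[0,0,-0.2],[0,0,-0.3],[0,0,-0.4],[0,0,-0.48]]'

```text
clock: 12.97
eef_pos: [572.0, -8.7, 89.5]
tcp_rot: [3.141, 0.0, 1.299]
contact_force: [0.6, 0.2, -1.0]
opening: 0.224
grasp_force: 87.9
```

play_rows --dp '[[0,0,0],[0,0,0],[0,0,0],[0,0,0],[0,0,0]]' --rot '[[0,0,0],[0,0,0],[0,0,0],[0,0,0],[0,0,0]]'

```text
clock: 13.38
eef_pos: [570.7, -5.0, 89.3]
tcp_rot: [-3.141, 0.0, 1.302]
contact_force: [-0.5, 0.7, -0.7]
opening: 0.225
grasp_force: 87.9
```

```bash
python3 -c "
from h import *; import cv2
from rig import telemetry,optics
go(574.2,-4.7,30,1.3)
s=telemetry.sense(); f=optics.grab_frame('wrist'); pickle.dump((s,f),open('w3.pkl','wb'))
g=optics.grab_frame('top'); g2=optics.grab_frame('scene')
a=cv2.resize(g['color'][150:250,290:410],None,fx=4,fy=4,interpolation=cv2.INTER_CUBIC)
b=cv2.resize(f['color'][180:330,240:400],None,fx=2,fy=2,interpolation=cv2.INTER_CUBIC)
c=np.zeros((400,800,3),np.uint8); c[:,:480]=a; c[:300,480:]=b
pickle.dump((g,g2),open('t3.pkl','wb')); cv2.imwrite('pics/c3.png',c[...,::-1])"
```

```text
t 13.38 pos [570.7  -5.   89.3] rpy [-3.141  0.     1.302] F [-0.5  0.7 -0.7] op 0.225 gf 87.9
dp [0.03, 0.083, 1.482] rot [-0.003, 0.0, 0.015] rows 1.4
```

View pics/c3.png

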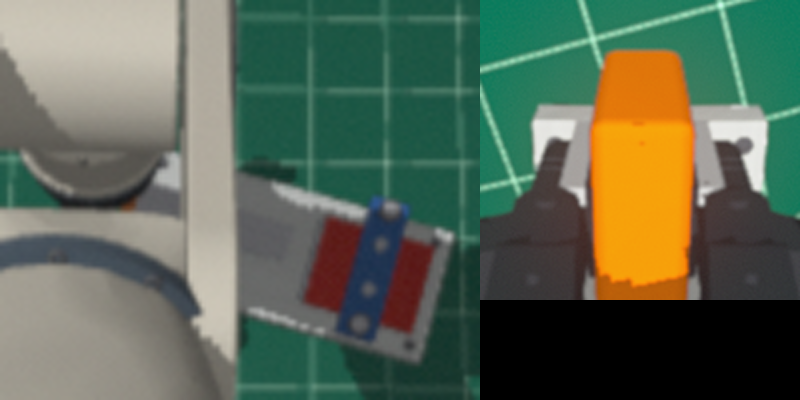

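The gauge is held straight, with its tip out over the open bed short of the red plate. I'll lower it onto the bed.

play_rows --dp '[[0.03,0.08,0.4],[0.03,0.08,0.8],[0.03,0.08,1.15],[0.03,0.08,1.4],[0.03,0.08,1.48]]' --rot '[[0,0,0],[0,0,0],[0,0,0],[0,0,0],[0,0,0]]'

```text
clock: 13.95
eef_pos: [573.5, -5.6, 28.6]
tcp_rot: [-3.139, 0.001, 1.3]
contact_force: [-0.7, 1.9, 6.6]
opening: 0.224
grasp_force: 88.7
```

play_rows --dp '[[0,0,0],[0,0,0],[0,0,0]]' --rot '[[0,0,0],[0,0,0],[0,0,0]]'

```text
clock: 14.2
eef_pos: [575.1, -5.8, 30.8]
tcp_rot: [3.14, -0.0, 1.3]
contact_force: [-0.1, -0.2, -1.7]
opening: 0.225
grasp_force: 87.9
```

play_rows --dp '[[0,0,0.02],[0,0,0.03],[0,0,0.03],[0,0,0.03]]' --rot '[[0,0,0],[0,0,0],[0,0,0],[0,0,0]]'

```text
clock: 14.53
eef_pos: [574.6, -5.8, 29.1]
tcp_rot: [3.141, -0.0, 1.3]
contact_force: [-0.1, 0.0, -1.2]
opening: 0.224
grasp_force: 87.9
```

```bash
python3 -c "
from h import *
from rig import telemetry
print(telemetry.sense()['wrist_torque'])
go(535.5+.267*105,-144.5+.964*105,29,1.3)"
```

```text
[ 0.05104923  0.00290519 -0.00330814]
t 14.53 pos [574.6  -5.8  29.1] rpy [ 3.141 -0.     1.3  ] F [-0.1  0.  -1.2] op 0.224 gf 87.9
dp [-0.977, -0.017, 0.002] rot [0.003, -0.001, 0.002] rows 0.9
```

play_rows --dp '[[-0.1,0,0.012],[-0.3,0,0.015],[-0.5,0,0.015],[-0.7,0,0.015],[-0.8,0,0.015]]' --rot '[[0,0,0],[0,0,0],[0,0,0],[0,0,0],[0,0,0]]'

```text
clock: 14.95
eef_pos: [566.0, -37.8, 28.7]
tcp_rot: [3.141, -0.0, 1.299]
contact_force: [0.1, 3.6, 5.5]
opening: 0.226
grasp_force: 88.5
```

play_rows --dp '[[0,0,0],[0,0,0],[-0.1,0,0],[-0.2,0,0],[-0.2,0,0]]' --rot '[[0,0,0],[0,0,0],[0,0,0],[0,0,0],[0,0,0]]'

```text
clock: 15.37
eef_pos: [564.0, -45.3, 28.7]
tcp_rot: [3.141, 0.0, 1.3]
contact_force: [0.1, -1.2, 6.6]
opening: 0.221
grasp_force: 88.6
```

```bash
cat >> h.py <<'E'
d=np.array([.2667,.9638,0])
def chk():
    from rig import telemetry
    s=telemetry.sense(); p=s["eef_pos"]-[535.5,-144.5,0]; F=s["contact_force"]
    print("t",round(s["clock"],2),"tip y",(p@d-125).round(1),"lat",(p@[.9638,-.2667,0]).round(1),"z",p[2].round(2),"rpy",s["tcp_rot"].round(4),"Fy",(F@d).round(1),"F",F.round(1),"tau",s["wrist_torque"].round(2))
E
python3 -c "
from h import *
chk()"
```

```text
t 15.37 tip y -21.8 lat 1.0 z 28.66 rpy [3.1408 0.     1.2997] Fy -1.1 F [ 0.1 -1.2  6.6] tau [-0.09 -0.04  0.05]
```

play_rows --dp '[[-0.03,0,-0.006],[-0.07,0,-0.006],[-0.11,0,-0.006],[-0.15,0,-0.006],[-0.15,0,-0.006]]' --rot '[[0,0,0],[0,0,0],[0,0,0],[0,0,0],[0,0,0]]'

```text
clock: 15.78
eef_pos: [562.3, -50.5, 28.6]
tcp_rot: [3.141, 0.0, 1.3]
contact_force: [-0.4, -0.3, 4.5]
opening: 0.228
grasp_force: 88.5
```

```bash
python3 -c "
from h import *
chk()"
```

```text
t 15.78 tip y -27.2 lat 0.7 z 28.64 rpy [3.1414e+00 1.0000e-04 1.3002e+00] Fy -0.4 F [-0.4 -0.3  4.5] tau [ 0.17 -0.02  0.01]
```

play_rows --dp '[[-0.03,0,0],[-0.06,0,0],[-0.09,0,0],[-0.12,0,0],[-0.12,0,0]]' --rot '[[0,0,0],[0,0,0],[0,0,0],[0,0,0],[0,0,0]]'

```text
clock: 16.2
eef_pos: [561.1, -54.8, 28.7]
tcp_rot: [3.141, -0.0, 1.3]
contact_force: [1.2, 1.4, 4.8]
opening: 0.22
grasp_force: 88.5
```

```bash
python3 -c "
from h import *
chk()"
```

```text
t 16.2 tip y -31.8 lat 0.8 z 28.65 rpy [ 3.1413e+00 -1.0000e-04  1.3003e+00] Fy 1.7 F [1.2 1.4 4.8] tau [ 0.41 -0.05  0.02]
```

play_rows --dp '[[-0.03,0,0],[-0.06,0,0],[-0.09,0,0],[-0.12,0,0],[-0.12,0,0]]' --rot '[[0,0,0],[0,0,0],[0,0,0],[0,0,0],[0,0,0]]'

```text
clock: 16.62
eef_pos: [559.8, -59.4, 28.6]
tcp_rot: [3.141, -0.0, 1.3]
contact_force: [0.1, 1.3, 5.8]
opening: 0.225
grasp_force: 88.5
```

```bash
python3 -c "
from h import *
chk()"
```

```text
t 16.62 tip y -36.5 lat 0.7 z 28.62 rpy [ 3.1414e+00 -1.0000e-04  1.3003e+00] Fy 1.3 F [0.1 1.3 5.8] tau [ 0.39 -0.1  -0.04]
```

play_rows --dp '[[-0.03,0,0],[-0.06,0,0],[-0.09,0,0],[-0.12,0,0],[-0.12,0,0]]' --rot '[[0,0,0],[0,0,0],[0,0,0],[0,0,0],[0,0,0]]'

```text
clock: 17.03
eef_pos: [558.5, -64.1, 28.6]
tcp_rot: [3.141, -0.0, 1.3]
contact_force: [0.4, 1.6, 5.2]
opening: 0.22
grasp_force: 88.5
```

```bash
python3 -c "
from h import *
chk()"
```

```text
t 17.03 tip y -41.3 lat 0.7 z 28.64 rpy [ 3.1413e+00 -1.0000e-04  1.3003e+00] Fy 1.6 F [0.4 1.6 5.2] tau [ 0.42 -0.08 -0.02]
```

play_rows --dp '[[-0.03,0,0],[-0.06,0,0],[-0.09,0,0],[-0.1,0,0],[-0.1,0,0]]' --rot '[[0,0,0],[0,0,0],[0,0,0],[0,0,0],[0,0,0]]'

```text
clock: 17.45
eef_pos: [557.5, -67.9, 28.7]
tcp_rot: [3.141, -0.0, 1.3]
contact_force: [0.4, 2.5, 5.4]
opening: 0.227
grasp_force: 88.5
```

```bash
python3 -c "
from h import *
chk()"
```

```text
t 17.45 tip y -45.3 lat 0.7 z 28.66 rpy [ 3.1413e+00 -1.0000e-04  1.3003e+00] Fy 2.5 F [0.4 2.5 5.4] tau [ 0.51 -0.12 -0.05]
```

play_rows --dp '[[-0.03,0,0],[-0.06,0,0],[-0.09,0,0],[-0.1,0,0],[-0.1,0,0]]' --rot '[[0,0,0],[0,0,0],[0,0,0],[0,0,0],[0,0,0]]'

```text
clock: 17.87
eef_pos: [556.6, -71.2, 28.6]
tcp_rot: [3.141, -0.001, 1.3]
contact_force: [2.2, 5.6, 4.6]
opening: 0.222
grasp_force: 88.5
```

```bash
python3 -c "
from h import *
chk()"
```

```text
t 17.87 tip y -48.8 lat 0.8 z 28.64 rpy [ 3.1412e+00 -7.0000e-04  1.3001e+00] Fy 6.0 F [2.2 5.6 4.6] tau [ 0.93 -0.17  0.02]
```

play_rows --dp '[[-0.03,0,0],[-0.06,0,0],[-0.09,0,0],[-0.1,0,0],[-0.1,0,0]]' --rot '[[0,0,0],[0,0,0],[0,0,0],[0,0,0],[0,0,0]]'

```text
clock: 18.28
eef_pos: [555.6, -75.0, 28.7]
tcp_rot: [3.141, -0.001, 1.3]
contact_force: [2.8, 5.8, 4.6]
opening: 0.223
grasp_force: 88.5
```

```bash
python3 -c "
from h import *
chk()"
```

```text
t 18.28 tip y -52.6 lat 0.8 z 28.66 rpy [ 3.1411e+00 -9.0000e-04  1.3000e+00] Fy 6.3 F [2.8 5.8 4.6] tau [ 1.02 -0.27 -0.03]
```

play_rows --dp '[[-0.03,0,0],[-0.06,0,0],[-0.09,0,0],[-0.1,0,0],[-0.1,0,0]]' --rot '[[0,0,0],[0,0,0],[0,0,0],[0,0,0],[0,0,0]]'

```text
clock: 18.7
eef_pos: [554.5, -78.7, 28.6]
tcp_rot: [3.141, -0.001, 1.3]
contact_force: [1.7, 7.9, 5.2]
opening: 0.222
grasp_force: 88.5
```

```bash
python3 -c "
from h import *
chk()"
```

```text
t 18.7 tip y -56.5 lat 0.8 z 28.64 rpy [ 3.1412e+00 -1.0000e-03  1.3000e+00] Fy 8.1 F [1.7 7.9 5.2] tau [ 1.12 -0.23  0.04]
```

play_rows --dp '[[-0.03,0,0],[-0.06,0,0],[-0.09,0,0],[-0.12,0,0],[-0.12,0,0]]' --rot '[[0,0,0],[0,0,0],[0,0,0],[0,0,0],[0,0,0]]'

```text
clock: 19.12
eef_pos: [553.2, -83.3, 28.6]
tcp_rot: [3.141, -0.001, 1.3]
contact_force: [2.3, 8.1, 4.6]
opening: 0.225
grasp_force: 88.5
```

play_rows --dp '[[0,0,0],[0,0,0],[0,0,0],[0,0,0],[0,0,0]]' --rot '[[0,0,0],[0,0,0],[0,0,0],[0,0,0],[0,0,0]]'

```text
clock: 19.53
eef_pos: [553.3, -83.3, 28.6]
tcp_rot: [3.141, -0.001, 1.3]
contact_force: [2.9, 6.7, 5.1]
opening: 0.224
grasp_force: 88.5
```

```bash
python3 -c "
from h import *; import cv2
from rig import optics
chk()
g=optics.grab_frame('scene'); o=pickle.load(open('t3.pkl','rb'))[1]
c=lambda i: cv2.resize(i['color'][170:250,210:340],None,fx=5,fy=5,interpolation=cv2.INTER_CUBIC)[:290,:]
cv2.imwrite('pics/c4.png',np.vstack([c(o),c(g)])[...,::-1])"
```

```text
t 19.53 tip y -61.3 lat 0.8 z 28.64 rpy [ 3.1411e+00 -1.0000e-03  1.3000e+00] Fy 7.3 F [2.9 6.7 5.1] tau [ 1.17 -0.29 -0.08]
```

View pics/c4.png

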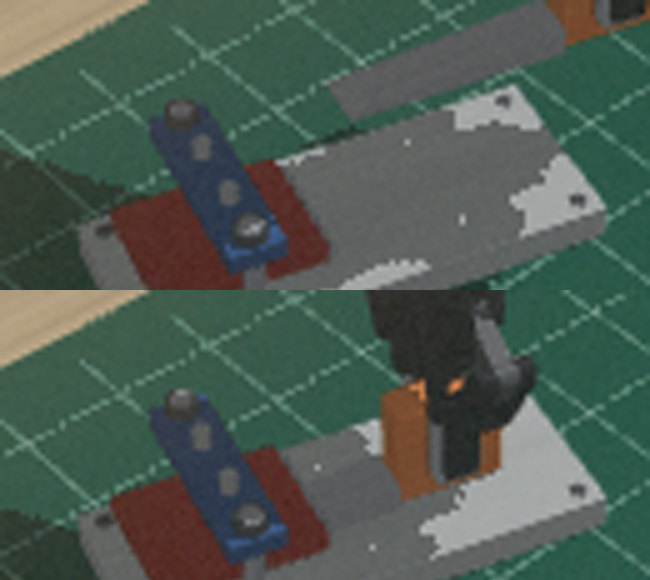

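The blade lies flat and straight under the red plate, with the handle at (440,440) in the lower crop. The drag is about 7 N, and the tip is about 15 mm past first contact, so the plate should be up roughly 1.5 mm. I'll hand it in.

```bash
python3 -c "
from rig import r
print(r.sign_off())"
```

```text
the job is handed in; nothing more can be done
None
```

Job handed in: both offcuts are in the tub, and the gauge is still gripped flat in the mouth with about 7 N of drag and the plate up roughly 1.5 mm (inferred from depth past first contact, not measured directly); the sign-off gave no verdict.

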